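Unlock the rub tester and draw out its specimen plate

ROBOT

A 6-joint arm with a two-finger parallel gripper is mounted at the origin on the work surface. World frame = base frame: x ahead of the robot, y to its left, z up, the work surface at z = 0. Lengths are in m, angles in rad, forces in N, time in s.
With the tool pointing down it reaches from about 0.3 to 0.775 m from the base axis. Payload 14.6 kg.
Tool frame: the origin (TCP) lies at the centre of the arm's flange, where the gripper is bolted on; the fingertips stand 199 mm ahead of it and the grasp point (between the pads) lies ctrl.tcp_to_grasp ahead of it (ctrl.tcp_to_grasp is the distance from the TCP to the grasp point, in m); z points along the fingers, y is the line along which they close (so a half turn about z gives the same grasp; the last joint's range is limited). The gripper opens to 94 mm and grips with 3 to 60 N. Pads are 16 mm wide; open, the fingers measure 119 mm over their backs; the gripper's body (75 mm by 177 mm) begins 78 mm behind the grasp point.
Start: joints at [-1.239, 0.3, 1.521, -0, 1.321, -0.067], TCP at [0.214, -0.507, 0.405] pointing down, gripper open.
Joint ranges: [-3.03, 3.03], [-0.79, 2.21], [0.23, 2.52], [-1.04, 4.18], [0, 3.07], [-2.55, 2.55]. Speed limits (rad/s): [2.22, 2.22, 2.57, 3.14, 3.14, 3.14].

INTERFACE

Orientations are given as [roll, pitch, yaw] about the fixed x, y, z axes, in that order (R = Rz(yaw) Ry(pitch) Rx(roll)).
In Python, from station import ctrl gives the robot as it stands. The module is installed in compiled form; this text tells all that it offers.
- The arm moves only by the shell command python3 -m jog 'ROWS' [OPENING] [FORCE]. ROWS is JSON, a list of rows, each a list of 6 numbers: the shift along the tool's x, y, z in cm, then the turn, a rotation vector about the tool's x, y, z in rad. In form: [[tx, ty, tz, ax, ay, az], ...]. A call has 1 to 8 rows; each row is the pose to reach, as a shift and turn from the pose commanded when the call began, along the tool's axes at that moment; what a row does not reach only later rows make up. A row lasts 1/10 s, in which the tool goes at most 50 mm and 8.59 degrees, less where a joint would pass 70% of its speed; a pose out of reach is approached as far as the arm can. A call with a gripper value outside its range is refused whole. OPENING is the opening in per cent of the stroke, from 0 (shut) to 100 (fully open), set as the call begins (- or left out, the last holds). The fingers move at their own pace and stop on an object; FORCE is the grip in N (left out, the last holds). Time passes only in rows, so rows that repeat a pose let the fingers close. It gives the time, the measured TCP pose, the force, the opening and the grip force at its end, in the units of the state.
- ctrl.get_obs(): the state, without advancing time (a new reading comes with each control period).
- ctrl.camera(name): name is "side" or "top" or "wrist"; returns a dict with "img" (420x560x3 uint8, blue, green, red), "intrinsics" (3x3 intrinsics, pixels), "k1" (the pictures are not rectified: a ray, as slopes to the right and down, at radius r is drawn at 1 + k1 r^2 times it, then the intrinsics apply), "R" (3x3) and "t" (3): a world point X has camera coordinates R X + t. Camera axes: x right, y down, z forward; pixel columns grow to the right and rows downward; lengths in m; the calibration is good to about 2 mm. A picture is of the moment at which its call begins. There is no depth.
- ctrl.hand_in(): hands the job in; it is judged then, once.
The state is a dict: "time_s": time; "qpos": joint angles; "joint_vel": joint speeds; "tau": joint torques, N m; "ee_pos": TCP position; "eef_rot": TCP orientation; "force": force on the tool from outside, world axes, zero at the start; "moment": the same for the moment, N m; "grip_width": finger opening in m; "grip_force": force on a finger pad.
Only numpy, scipy, OpenCV 4.12 (cv2) and the standard library are available. Lean on these libraries where they do the work, as an engineer would, in place of code of your own. Each camera call takes 0.05 s, during which the arm holds its last target. There are 200 camera calls.

TASK

Take the snap-in lock block out of the rub tester, squeezing its sprung side tab while you lift it, and stand it upright in the shallow steel tray. Then press down on top of the flat specimen plate and drag it back along its guides, out from under the housing, until it is fully against the front stop. Keep the plate flat in its guides, leave the other things on the bench where they are, and let go of everything at the end.

Things in the scene. Friction and masses are not known exactly. Their poses are not given: they have to be found in the camera images.
- tester: Rub tester, fixed: blue base 390 x 200 x 36 mm, white housing on its far half. Origin on the bench under its middle line; x runs along the plate's guides from the front stop towards the housing, y left, z up. In this frame (mm) the base spans x -170 to 220, y -100 to 100; its top, the bed, is at z 36.
- guides (a point): Bed level, midway between the two steel guides (tester x -60, y 0, z 36 mm). The guides run along x from -170 to 40, inner faces at y +/-57.5, outer faces at +/-68, tops at z 46.
- housing_front (a point): Foot of the housing's front face (tester x 40, y 0, z 36 mm). The white housing covers tester x 40 to 220, full width, 135 mm high at its front, sloping up to 185 mm at x 85 (a steel weight stands on top, to 235 mm). A tunnel under it (z 36 to 56) holds the plate's far end.
- pocket (a point): Centre of the floor of the lock block's pocket in the bed (tester x -125, y 0, z 12 mm). The pocket spans tester x -151.5 to -98.5, y -25.5 to 29.5; on its +y side a steel ledge (z 28 to 36) catches the lip of the lock's tab.
- stop (a point): Middle of the front stop's face, at bed level: tester frame x -158, y 0, z 36. The stop is a steel bar 12 x 90 mm across the front end of the guides, top at z 46.
- plate: Specimen plate: loose flat aluminium, 150 (x) x 110 (y) x 8 mm, about 0.36 kg, round brown paper on top. Origin: centre of underside, x along the guides to the housing. Lies on the bed with 2.5 mm play beside each guide, top at tester z 44. It slides easily (friction about 0.2, less than the fingertips'), also over the empty pocket. At the start the lock, 3 to 23 mm off, bars its way.
- plate_front (a point): Middle of the lower near edge of the plate (plate frame x -75, y 0, z 0). It meets stop when the plate is home.
- lock: Lock block: loose grey plastic, 50 (x) x 52 (y) x 70 mm high, about 0.18 kg, standing in the pocket with 1.5 mm play, top at tester z 82. Origin: on its underside; z up, x and y as the tester's at the start. Solid body y -24 to 14; the sprung tab is its +y side. Pinched across y from above, one finger on the tab, the other on the face across from it, it is held at 44 mm width.
- tab_pad (a point): Outer face of the lock's tab, 18 mm below the top (lock frame 0, 28, 52 mm at rest). The tab is a plate x +/-20, y 23 to 28, z 5 to 68 mm with black ribs; a lip 6.5 mm proud at its foot hooks under the pocket's ledge: do not lift until the tab is pressed in (towards lock -y) by some 6 mm.
- tab (a joint): How far the lock's tab is pressed in, m: 0 sprung out, 0.008 fully pressed. Spring force 3 N at 0, about 6 N fully in.
- lock_top (a point): Top of the lock block, above its origin (lock frame 0, 0, 70 mm).
- tray: Shallow open steel tray, fixed, outside 150 (x) x 130 (y) x 25 mm, walls 4 mm, floor 4 mm thick. Origin: centre of its underside, on the bench. It stands left or right of the tester; the grey balance of like size stands on the other side.
- balance: Bystander: grey bench balance, fixed, 150 x 130 x 37 mm, steel pan. Origin: centre of its underside.
- jar: Bystander: loose clear jar with white cap, 66 mm across, 110 mm high. Origin: centre of its underside.
- tape: Bystander: loose roll of yellow tape lying flat, 96 mm across, 45 mm high. Origin: centre of its underside.
- weight: Bystander: loose steel weight with a knob, 52 mm across, 72 mm high. Origin: centre of its underside.
- carton: Bystander: loose closed cardboard carton 130 x 90 x 70 mm. Origin: centre of its underside.

How it is judged:
On the way, in this order (a step that is already met when the one before it is completed fails the run):
1. the lock block is lifted clear of its pocket (z of lock in the frame of tester above 0.05 m), for 0.1 s.
2. the lock block stands upright in the tray, let go (x of lock in the frame of tray between -0.055 and 0.055 m and y of lock in the frame of tray between -0.045 and 0.045 m and height (world z) of lock below 0.009 m and angle between lock's own z axis and vertical below 0.1 rad and contact force between the fingers and lock below 0.1 N), for 0.2 s.
At the end, for the whole second after the job is handed in: The lock block stands upright (within 0.1 rad) on the floor of the tray, and the plate lies flat on the bed between its guides with its near edge within 4 mm of the front stop; both at rest and released (x of lock in the frame of tray between -0.055 and 0.055 m and y of lock in the frame of tray between -0.045 and 0.045 m and height (world z) of lock below 0.009 m and angle between lock's own z axis and vertical below 0.1 rad and x of plate_front in the frame of tester below -0.154 m and z of plate_front in the frame of tester between 0.033 and 0.039 m and angle between plate's own z axis and vertical below 0.04 rad and angle between the x axis of plate and the x axis of tester, either way round below 0.07 rad and linear speed of each of plate, lock below 0.01 m/s); the robot touches nothing.
It fails at once if the plate is tipped or lifted out of its guides (angle between plate's own z axis and vertical above 0.15 rad or z of plate in the frame of tester above 0.05 m).
It fails at once if another thing on the bench is shoved more than 30 mm (distance of any of jar, tape, weight, carton from where it was at the start of the episode above 0.03 m).
It fails at once if the lock block is wrenched out past its ledge without squeezing the tab (z of lock in the frame of tester between 0.019 and 0.029 m and value of joint tab below 0.003 m).
It also fails if it takes over 54 s, if anything falls off the work surface, if the arm or the gripper's body presses on something with over 40 N, if the wrist force passes 120 N, or if a joint passes its speed limit or range.

## Working session

There is one attempt and no reset: what is moved stays moved. The work goes in short steps, Python scripts to look and compute and a shell command to move; the robot and the scene stay as the last step left them, time stands still between calls to the robot, and variables do not carry over. Pictures are saved under pics/ and viewed, at most 10 in all, crops included, and the job is handed in when it is done.

```bash
mkdir -p pics; python3 - <<'E'
from station import ctrl
import cv2,numpy as np,pickle
o=ctrl.get_obs();print(o['ee_pos'],o['eef_rot'],o['grip_width'],ctrl.tcp_to_grasp)
d={n:ctrl.camera(n) for n in('side','top')}
pickle.dump(d,open('c0.pkl','wb'))
for n in d:
  c=d[n];print(n,c['intrinsics'],c['k1'],c['R'],c['t'],-np.array(c['R']).T@np.array(c['t']))
  cv2.imwrite(f'pics/{n}0.png',c['img'])
E
```

```text
[ 0.21355296 -0.50680957  0.40408458] [-3.14042730e+00 -4.51220954e-05  3.98804891e-01] 0.09413991453487527 0.1804
side [[459.46978874   0.         273.50185823]
 [  0.         459.46978874 206.16344275]
 [  0.           0.           1.        ]] -0.07422048029747715 [[ 0.98581712 -0.1660579   0.02427714]
 [-0.06589325 -0.51603721 -0.85402791]
 [ 0.15434599  0.84031564 -0.51966042]] [-0.53219188  0.06181966  1.25578712] [ 0.33489166 -1.11173097  0.71829867]
top [[488.41921152   0.         277.43629979]
 [  0.         488.41921152 207.58224764]
 [  0.           0.           1.        ]] -0.1772180565120992 [[-0.01111674 -0.99990043 -0.00869174]
 [-0.98710272  0.01236189 -0.15961019]
 [ 0.15970175  0.00680529 -0.98714185]] [-0.10672259  0.53094458  1.45253098] [ 0.2909387  -0.12316034  1.51767069]
```

View pics/top0.png

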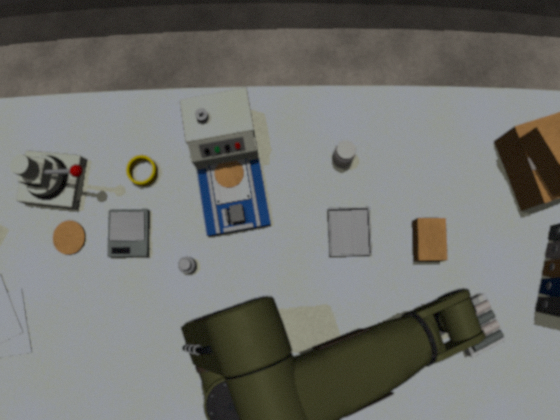

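View pics/side0.png

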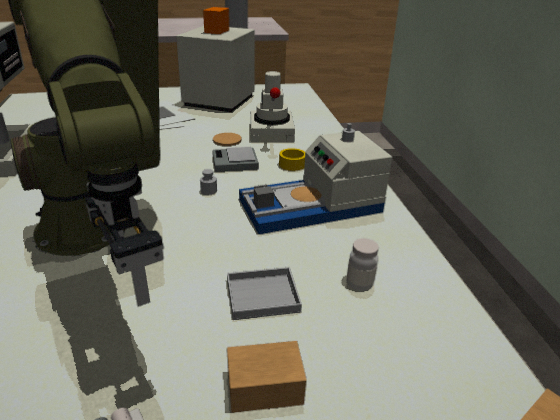

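The top view shows the tester with front corners near (208,235) and (270,225), the lock at (236,213) and the tray at (349,232). The balance is at (128,233), left of the tester, and the weight at (187,265). The side view agrees.

```bash
cat > h.py <<'E'
import cv2,numpy as np,pickle
def ray(c,uv):
    K=np.array(c['intrinsics']);k=c['k1'];uv=np.atleast_2d(np.array(uv,float))
    p=cv2.undistortPoints(uv[:,None],K,np.array([k,0,0,0,0.]))[:,0]
    R=np.array(c['R']);t=np.array(c['t'])
    d=np.c_[p,np.ones(len(p))]@R
    return -R.T@t,d
def onz(c,uv,z):
    o,d=ray(c,uv); return o+d*((z-o[2])/d[:,2])[:,None]
def proj(c,X):
    X=np.atleast_2d(X)@np.array(c['R']).T+c['t']
    p=X[:,:2]/X[:,2:];p=p*(1+c['k1']*(p**2).sum(1))[:,None];K=c['intrinsics']
    return p*[K[0][0],K[1][1]]+[K[0][2],K[1][2]]
E
python3 - <<'E'
from h import *
c=pickle.load(open('c0.pkl','rb'))['top'];im=c['img']
hsv=cv2.cvtColor(im,cv2.COLOR_BGR2HSV)
m=cv2.inRange(hsv,(105,120,30),(130,255,255));m[:, :180]=0;m[:,290:]=0
ys,xs=np.nonzero(m);P=onz(c,np.c_[xs,ys],0.036)
r=cv2.minAreaRect((P[:,:2]*1000).astype(np.float32));print('blue top',r,'\n',cv2.boxPoints(r))
# tray: darker gray region on bench
g=cv2.cvtColor(im,cv2.COLOR_BGR2GRAY)
t=np.zeros_like(g);t[200:265,318:380]=(g[200:265,318:380]<150)*255
cn=max(cv2.findContours(t,0,2)[0],key=cv2.contourArea)
Q=onz(c,cn[:,0,:],0.025)[:,:2]*1000
r=cv2.minAreaRect(Q.astype(np.float32));print('tray',r,cv2.boxPoints(r))
cv2.imwrite('pics/crop0.png',cv2.resize(im[140:275,180:390],None,fx=3.6,fy=3.6,interpolation=cv2.INTER_CUBIC))
E
```

```text
blue top ((566.3330078125, 24.502220153808594), (210.58468627929688, 194.2498779296875), 9.545401573181152) 
 [[446.39233  102.821884]
 [478.6046   -88.73851 ]
 [686.2737   -53.817444]
 [654.0614   137.74295 ]]
tray ((454.5709228515625, -332.40740966796875), (191.50521850585938, 199.83453369140625), 88.78545379638672) [[ 352.64648 -426.02066]
 [ 552.43616 -430.25638]
 [ 556.49536 -238.79416]
 [ 356.7057  -234.55844]]
```

View pics/crop0.png

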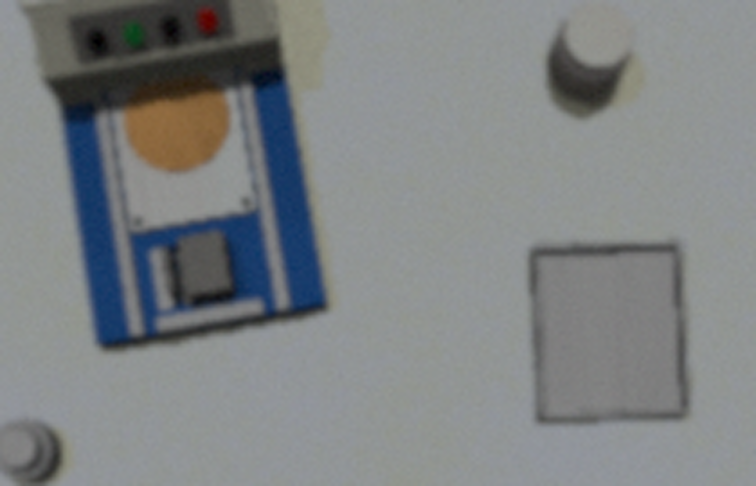

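The crop shows the lock's top at about (203,265) with its tab on the left. The tray's rim corners are at about (530,247), (680,243), (688,415) and (538,420) in the crop. The tester's yaw is about 9.5°, which puts the lock near (0.507, 0.014).

```bash
python3 - <<'E'
from h import *
c=pickle.load(open('c0.pkl','rb'))['top']
f=lambda a:np.array(a)/3.6+[180,140]
P=onz(c,f([(530,247),(680,243),(688,415),(538,420)]),0.025)[:,:2]*1000
r=cv2.minAreaRect(P.astype(np.float32));print(P.round(),r)
print('lock top',onz(c,f([(205,262)]),0.082).round(3))
F=onz(c,f([(101,343),(325,305)]),0.036)*1000;print('front corners',F.round(),F.mean(0))
E
python3 -m jog '[[47,-36.5,0,0,0,0.233],[47,-36.5,0,0,0,0.233],[47,-36.5,0,0,0,0.233],[47,-36.5,0,0,0,0.233],[47,-36.5,0,0,0,0.233],[47,-36.5,0,0,0,0.233],[47,-36.5,0,0,0,0.233],[47,-36.5,0,0,0,0.233]]' 100
```

```text
[[ 527. -267.]
 [ 529. -397.]
 [ 381. -399.]
 [ 379. -270.]] ((453.82452392578125, -333.2487487792969), (148.7548370361328, 130.2785186767578), 0.8165894746780396)
lock top [[0.509 0.008 0.082]]
front corners [[447. 100.  36.]
 [478. -90.  36.]] [462.63136464   4.97441606  36.        ]
time_s: 0.9
ee_pos: [0.4096, -0.1565, 0.4047]
eef_rot: [3.142, -0.0, 0.166]
force: [0.9, -0.3, -0.4]
grip_width: 0.0937
grip_force: 0.0
```

```bash
python3 -m jog '[[12.4,-15,0,0,0,0],[12.4,-15,0,0,0,0],[12.4,-15,0,0,0,0],[12.4,-15,0,0,0,0],[12.4,-15,0,0,0,0],[12.4,-15,0,0,0,0]]'
python3 - <<'E'
from h import *
from station import ctrl
c=ctrl.camera('wrist');pickle.dump(c,open('w1.pkl','wb'));cv2.imwrite('pics/w1.png',c['img'])
o=ctrl.get_obs();print(o['ee_pos'],o['eef_rot'],proj(c,[.507,.013,.082]))
E
```

```text
time_s: 1.5
ee_pos: [0.5068, 0.0104, 0.4041]
eef_rot: [-3.141, 0.001, 0.168]
force: [-1.1, -0.5, -0.4]
grip_width: 0.0938
grip_force: 0.0
[0.50649927 0.00955957 0.4042781 ] [-3.14157435e+00  9.26511436e-04  1.66124226e-01] [[279.14955409 203.39217038]]
```

View pics/w1.png

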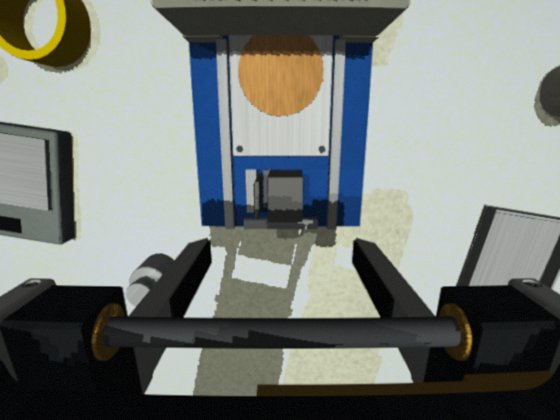

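The wrist view shows the base's front corners at (203,227) and (361,226) and the guides at columns about 233 and 329. The lock top spans roughly columns 267 to 303 and the tab is near column 257.

```bash
python3 - <<'E'
from h import *
c=pickle.load(open('w1.pkl','rb'));im=c['img']
F=onz(c,[(202,227),(361,226),(190,42),(372,42)],0.036)*1000;print(F.round(1))
hsv=cv2.cvtColor(im,cv2.COLOR_BGR2HSV);m=cv2.inRange(hsv,(105,110,20),(130,255,255))
for a,b in((0,'left'),(-1,'right')):
  pts=[(np.nonzero(m[v,180:380])[0][a]+180+(0.5 if a else -.5),v) for v in range(60,215,3)]
  P=onz(c,pts,.036)*1000;k=np.polyfit(P[:,0],P[:,1],1);print(b,'yaw',np.arctan(k[0]),'y at x=507',np.polyval(k,507), np.std(P[:,1]-np.polyval(k,P[:,0])))
b=cv2.resize(im[155:240,225:340],None,fx=6.5,fy=6.5,interpolation=cv2.INTER_CUBIC);cv2.imwrite('pics/w1c.png',b)
E
```

```text
[[448.5 102.5  36. ]
 [483.6 -95.6  36. ]
 [657.7 137.   36. ]
 [690.9 -58.   36. ]]
left yaw 0.16797768925969056 y at x=507 112.81571509165397 0.35107681343995334
right yaw 0.16598471071437584 y at x=507 -88.95437508547575 0.3641020737800299
```

View pics/w1c.png

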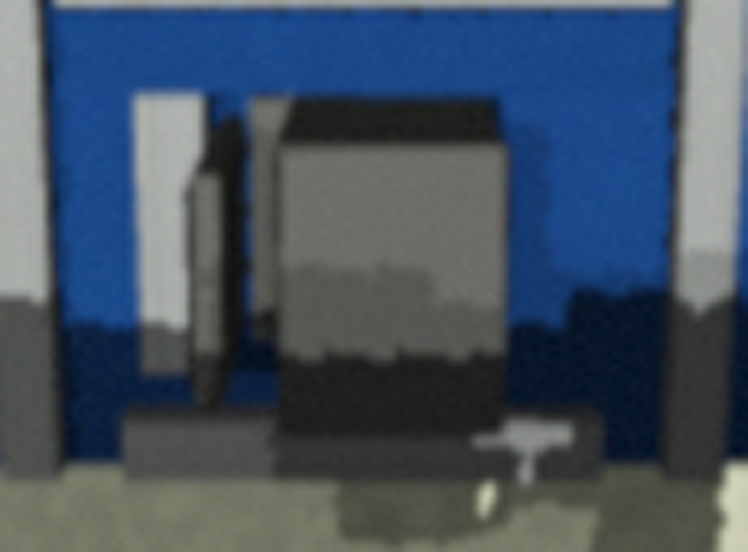

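```bash
python3 - <<'E'
from h import *
c=pickle.load(open('w1.pkl','rb'))
print('cam',-np.array(c['R']).T@c['t'])
g=lambda a:np.array(a)/6.5+[225,155]-.4
P=onz(c,g([(282,143),(507,143),(503,437),(277,437)]),.082);m=P.mean(0);print(P.round(4),m)
e=np.array([[np.cos(.167),np.sin(.167)],[-np.sin(.167),np.cos(.167)]])
print('lock origin',m[:2]+5e-3*e[1]); print('sizes',((P[:,:2]-m[:2])@e.T).round(4))
L=np.array([.507,.0119]);print('tab top left edge, y in tester', ((onz(c,g([(190,260),(222,260)]),.080)[:,:2]-L)@e.T).round(4))
G=onz(c,g([(48,200),(675,200)]),.046)[:,:2];print('guide inner y',((G-L)@e.T).round(4))
S=onz(c,g([(122,408),(122,478)]),.046)[:,:2];print('stop x',((S-m[:2])@e.T).round(4))
E
```

```text
cam [0.58401838 0.02377444 0.3849731 ]
[[ 0.5335  0.0293  0.082 ]
 [ 0.5396 -0.0064  0.082 ]
 [ 0.4907 -0.015   0.082 ]
 [ 0.4844  0.0224  0.082 ]] [0.51205857 0.00758393 0.082     ]
lock origin [0.51122744 0.01251437]
sizes [[ 0.0248  0.0178]
 [ 0.0249 -0.0183]
 [-0.0248 -0.0187]
 [-0.0249  0.0192]]
tab top left edge, y in tester [[0.0093 0.0282]
 [0.0093 0.0229]]
guide inner y [[ 0.0128  0.057 ]
 [ 0.013  -0.0568]]
stop x [[-0.0309  0.0499]
 [-0.0448  0.0504]]
```

```bash
python3 -m jog '[[0.5,-0.07,4,0,0,0],[0.5,-0.07,7,0,0,0],[0.5,-0.07,7,0,0,0],[0.5,-0.07,9,0,0,0],[0.5,-0.07,12,0,0,0],[0.5,-0.07,14,0,0,0],[0.5,-0.07,15.8,0,0,0],[0.5,-0.07,15.8,0,0,0]]' 75 20
python3 - <<'E'
from h import *
from station import ctrl
o=ctrl.get_obs();print(o['ee_pos'],o['eef_rot'],o['grip_width'])
E
```

```text
time_s: 2.35
ee_pos: [0.5113, 0.0105, 0.2464]
eef_rot: [-3.141, 0.002, 0.165]
force: [0.7, -1.0, 0.5]
grip_width: 0.0707
grip_force: 0.0
[0.51134432 0.01053679 0.24641046] [-3.14125987e+00  1.82833192e-03  1.64521397e-01] 0.07072215457058424
```

```bash
python3 -m jog '[[0,0,0,0,0,0],[0,0,0,0,0,0],[0,0,0,0,0,0],[0,0,0,0,0,0],[0,0,0,0,0,0],[0,0,0,0,0,0]]' 0 25
```

```text
time_s: 2.95
ee_pos: [0.512, 0.0113, 0.2482]
eef_rot: [3.141, -0.002, 0.166]
force: [-1.3, -0.9, 8.9]
grip_width: 0.0433
grip_force: 25.0
```

```bash
python3 -m jog '[[0,0,-0.5,0,0,0],[0,0,-1,0,0,0],[0,0,-2,0,0,0],[0,0,-4,0,0,0],[0,0,-6,0,0,0],[0,0,-8,0,0,0],[0,0,-10,0,0,0],[0,0,-10,0,0,0]]'
python3 - <<'E'
from h import *
from station import ctrl
c=ctrl.camera('wrist');cv2.imwrite('pics/w2.png',c['img'])
o=ctrl.get_obs();print(o['ee_pos'],o['eef_rot'],o['grip_width'],o['grip_force'],o['force'])
E
```

```text
time_s: 3.75
ee_pos: [0.5117, 0.0114, 0.3495]
eef_rot: [3.141, -0.005, 0.166]
force: [-0.2, -0.4, -1.7]
grip_width: 0.0432
grip_force: 25.0
[0.5115089 0.0114278 0.3476762] [ 3.14109700e+00 -2.23617557e-03  1.65814699e-01] 0.04294259677862411 24.990833401679993 [ 0.69917436 -0.4644166  -1.8046942 ]
```

View pics/w2.png

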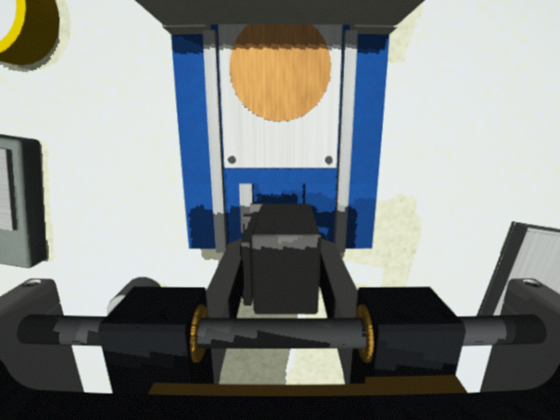

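The lock has come out and hangs upright between the fingers; the 1.8 N matches its weight. Next I carry it to the tray.

```bash
python3 -m jog '[[-1.4,4.1,0,0,0,0.02],[-2.8,8.3,0,0,0,0.04],[-4.3,12.4,0,0,0,0.06],[-5.7,16.5,0,0,0,0.08],[-7.1,20.6,0,0,0,0.1],[-8.5,24.8,0,0,0,0.12],[-10,28.9,0,0,0,0.14],[-11.4,33,0,0,0,0.166]]'
python3 -m jog '[[0,0,2,0,0,0],[0,0,2,0,0,0],[0,0,2,0,0,0]]'
python3 - <<'E'
from h import *
from station import ctrl
c=ctrl.camera('top');cv2.imwrite('pics/t2.png',c['img'])
o=ctrl.get_obs();print(o['ee_pos'],o['eef_rot'],o['grip_width'],o['grip_force'],o['force'])
c=ctrl.camera('wrist');pickle.dump(c,open('w3.pkl','wb'));cv2.imwrite('pics/w3.png',c['img'])
print(proj(c,[[.381,-.399,.025],[.527,-.267,.025],[.529,-.397,.025]]))
E
```

```text
time_s: 4.6
ee_pos: [0.4528, -0.3346, 0.3453]
eef_rot: [-3.14, 0.001, -0.001]
force: [0.8, 0.6, -1.7]
grip_width: 0.0426
grip_force: 25.0
time_s: 4.9
ee_pos: [0.4536, -0.3324, 0.3259]
eef_rot: [-3.14, 0.002, 0.0]
force: [0.7, 0.1, -2.1]
grip_width: 0.0429
grip_force: 25.0
[ 0.45384266 -0.33222905  0.32668452] [-3.14113142e+00  4.41949585e-04  7.57934241e-04] 0.042866800312787265 24.99129742383957 [ 0.61826339  0.80251182 -1.91708927]
[[343.52907018 274.64043264]
 [212.58126577 134.28817613]
 [350.70613726 132.41205872]]
```

View pics/w3.png

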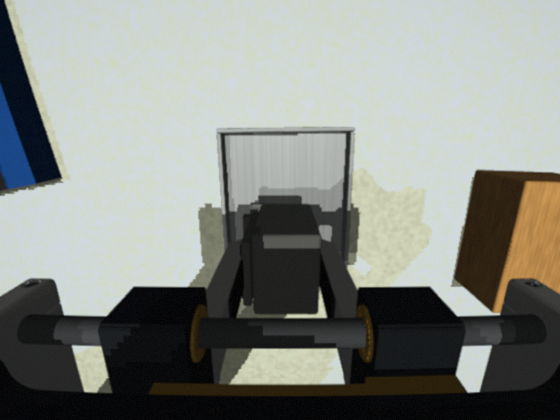

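The lock hangs over the tray, whose far rim runs from (219,129) to (354,128), within about 5 mm of my estimate. Lowering now.

```bash
python3 -m jog '[[0.2,0.2,2,0,0,0],[0.2,0.2,4,0,0,0],[0.2,0.2,6,0,0,0],[0.2,0.2,7.5,0,0,0],[0.2,0.2,8.2,0,0,0],[0.2,0.2,8.4,0,0,0],[0.2,0.2,8.5,0,0,0],[0.2,0.2,8.5,0,0,0]]'; python3 -m jog '[[0,0,0.05,0,0,0],[0,0,0.05,0,0,0]]'
```

```text
time_s: 5.8
ee_pos: [0.4557, -0.3349, 0.2424]
eef_rot: [3.141, -0.001, -0.0]
force: [0.3, 0.5, -1.7]
grip_width: 0.0429
grip_force: 25.0
time_s: 6.0
ee_pos: [0.4556, -0.3349, 0.2415]
eef_rot: [3.141, -0.0, -0.0]
force: [0.4, 0.0, -2.1]
grip_width: 0.0429
grip_force: 25.0
```

```bash
for i in 1 2; do python3 -m jog '[[0,0,0.1,0,0,0],[0,0,0.1,0,0,0]]' | egrep 'ee_pos|force'; done
```

```text
ee_pos: [0.4556, -0.335, 0.2404]
force: [-0.6, -0.7, 0.2]
grip_force: 25.0
ee_pos: [0.4557, -0.335, 0.2402]
force: [-3.3, 0.3, 9.4]
grip_force: 25.0
```

Contact is made, so I release and rise.

```bash
python3 -m jog '[[0,0,-0.1,0,0,0],[0,0,-0.1,0,0,0],[0,0,-0.1,0,0,0],[0,0,-0.1,0,0,0],[0,0,-0.1,0,0,0],[0,0,-0.1,0,0,0]]' 80
python3 -m jog '[[0,0,-2,0,0,0],[0,0,-4,0,0,0],[0,0,-7,0,0,0],[0,0,-11,0,0,0],[0,0,-11,0,0,0]]'
python3 - <<'E'
from h import *
from station import ctrl
c=ctrl.camera('wrist');s=ctrl.camera('side')
a=c['img'];b=cv2.resize(s['img'][210:340,180:340],None,fx=3.2,fy=3.2)
cv2.imwrite('pics/w4.png',np.hstack([cv2.resize(a,(400,300)),cv2.resize(b,(369,300))]))
E
```

```text
time_s: 7.0
ee_pos: [0.4556, -0.3349, 0.2401]
eef_rot: [3.142, 0.0, -0.0]
force: [0.1, -0.3, -0.3]
grip_width: 0.0752
grip_force: 0.0
time_s: 7.5
ee_pos: [0.456, -0.3351, 0.3554]
eef_rot: [3.136, -0.006, -0.0]
force: [0.3, -0.0, -0.2]
grip_width: 0.0751
grip_force: 0.0
```

View pics/w4.png

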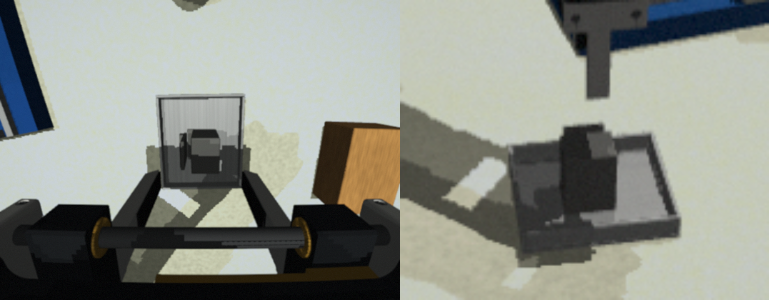

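The lock stands upright in the tray, released. Next I work out the plate's near edge and a press point on the midline.

```bash
python3 - <<'E'
from h import *
from station import ctrl
c=pickle.load(open('w1.pkl','rb'))
g=lambda a:np.array(a)/6.5+[225,155]-.4
e=np.array([[np.cos(.167),np.sin(.167)],[-np.sin(.167),np.cos(.167)]])
O=np.array([.5112,.0125])+.125*e[0]+.0004*e[1];print('tester O',O)
print('plate front', ((onz(c,g([(60,8),(660,8)]),.044)[:,:2]-O)@e.T).round(4))
o=ctrl.get_obs();p=o['ee_pos'];print(p,o['eef_rot'])
T=O-.02*e[0];d=T-p[:2];y=o['eef_rot'][2];print('target',T,'tool dx,dy cm',100*(d@[np.cos(y),np.sin(y)]),100*(d@[np.sin(y),-np.cos(y)]))
E
```

```text
tester O [0.63439449 0.03367254]
plate front [[-0.0822  0.0534]
 [-0.082  -0.0532]]
[ 0.45550317 -0.33482837  0.35066035] [ 3.14064953e+00 -1.12834161e-03 -1.97738199e-04]
target [0.61467274 0.03034804] tool dx,dy cm 15.90973553306228 -36.52078774021611
```

```bash
python3 -m jog '[[1.9,-4.5,0,0,0,-0.02],[3.7,-9.1,0,0,0,-0.04],[5.6,-13.6,0,0,0,-0.06],[7.5,-18.2,0,0,0,-0.08],[9.3,-22.7,0,0,0,-0.1],[11.2,-27.3,0,0,0,-0.13],[13.1,-31.8,0,0,0,-0.15],[14.9,-36.3,0,0,0,-0.167]]' 0 10
python3 -m jog '[[0,0,2,0,0,0],[0,0,4,0,0,0],[0,0,6,0,0,0],[0,0,8,0,0,0],[0,0,8,0,0,0]]'
python3 - <<'E'
from h import *
from station import ctrl
c=ctrl.camera('wrist');cv2.imwrite('pics/w5.png',c['img'])
o=ctrl.get_obs();p=o['ee_pos'];print(p,o['eef_rot'],o['grip_width'],o['force'])
e=np.array([[np.cos(.167),np.sin(.167)],[-np.sin(.167),np.cos(.167)]]);print((np.array(p[:2])-[.6344,.0337])@e.T)
E
```

```text
time_s: 8.4
ee_pos: [0.605, 0.0301, 0.3485]
eef_rot: [-3.141, 0.002, 0.168]
force: [0.5, -0.5, 0.7]
grip_width: 0.0147
grip_force: 0.0
time_s: 8.9
ee_pos: [0.6039, 0.0281, 0.2661]
eef_rot: [-3.14, 0.007, 0.167]
force: [-0.8, 0.3, -0.4]
grip_width: 0.0005
grip_force: 0.0
[0.6043193  0.02808917 0.26819246] [-3.1408506   0.00391718  0.16674529] 0.0005674800237030367 [-0.18654893  0.00268263  0.96867193]
[-0.03059487 -0.00053261]
```

View pics/w5.png

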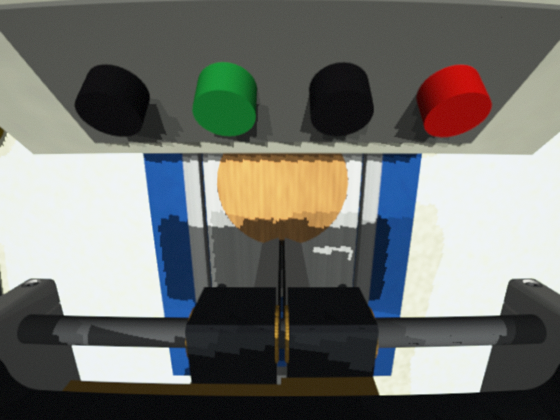

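The closed fingers sit on the plate's midline, just in front of the paper (tip near (282,240)). Lowering to contact.

```bash
python3 -m jog '[[0,0,1,0,0,0],[0,0,1.8,0,0,0],[0,0,2.1,0,0,0],[0,0,2.1,0,0,0]]'|egrep 'ee_|^force'; for i in 1 2 3; do python3 -m jog '[[0,0,0.1,0,0,0],[0,0,0.1,0,0,0]]'|egrep 'ee_|^force'; done
```

```text
ee_pos: [0.6046, 0.0281, 0.2488]
force: [-0.0, -0.5, -0.5]
ee_pos: [0.6047, 0.0281, 0.2484]
force: [-0.7, -0.3, -0.5]
ee_pos: [0.6046, 0.0281, 0.2472]
force: [-0.1, 0.6, 0.0]
ee_pos: [0.6046, 0.0281, 0.2461]
force: [-0.6, 0.1, 0.2]
```

```bash
for i in 1 2; do python3 -m jog '[[0,0,0.1,0,0,0],[0,0,0.1,0,0,0]]'|egrep 'ee_|^force'; done;  python3 -m jog '[[0,0,0.05,0,0,0],[0,0,0.05,0,0,0]]'|egrep 'ee_|^force'
```

```text
ee_pos: [0.6046, 0.0281, 0.245]
force: [-0.0, 0.4, 0.3]
ee_pos: [0.6046, 0.0281, 0.244]
force: [-0.3, -0.9, -0.6]
ee_pos: [0.6046, 0.0281, 0.2436]
force: [0.2, -0.0, 0.4]
```

```bash
for i in 1 2; do python3 -m jog '[[0,0,0.1,0,0,0],[0,0,0.1,0,0,0]]'|egrep 'ee_|^force'; done
```

```text
ee_pos: [0.6048, 0.0281, 0.2435]
force: [-1.4, -0.2, 6.4]
ee_pos: [0.605, 0.0281, 0.2434]
force: [-3.3, 0.8, 13.8]
```

```bash
python3 -m jog '[[-0.3,0,0,0,0,0],[-0.7,0,0,0,0,0],[-1.1,0,0,0,0,0],[-1.5,0,0,0,0,0],[-2,0,0,0,0,0],[-2,0,0,0,0,0]]'
python3 - <<'E'
from h import *
from station import ctrl
c=ctrl.camera('wrist');cv2.imwrite('pics/w6.png',cv2.resize(c['img'][140:400,130:440],None,fx=2,fy=2))
E
```

```text
time_s: 11.55
ee_pos: [0.5852, 0.0247, 0.2434]
eef_rot: [3.141, -0.004, 0.167]
force: [-1.8, -0.5, 12.7]
grip_width: 0.0006
grip_force: 6.6
```

View pics/w6.png

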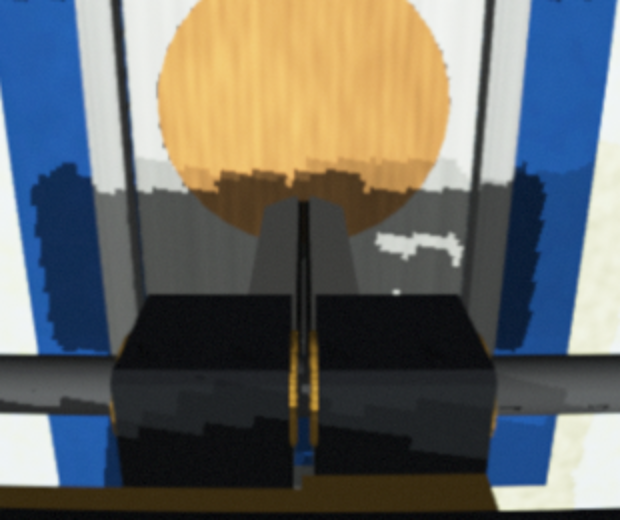

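The fingertips (302,200 in the crop) are pressed at the near rim of the paper. I'll confirm the plate's motion by fitting the paper circle before and now.

```bash
cat > paper.py <<'E'
from h import *
from station import ctrl
from scipy.optimize import least_squares
e=np.array([[np.cos(.167),np.sin(.167)],[-np.sin(.167),np.cos(.167)]])
def paper(c,R=None):
    h=cv2.cvtColor(c['img'],cv2.COLOR_BGR2HSV);m=cv2.inRange(h,(8,90,60),(24,255,255));m[:,:130]=0;m[:,430:]=0;m[300:]=0
    k=max(cv2.findContours(m,0,cv2.CHAIN_APPROX_NONE)[0],key=cv2.contourArea)
    P=(onz(c,k[:,0,:],.044)[:,:2]-[.6344,.0337])@e.T*1000
    hi=[np.max(P[:,1]),np.min(P[:,1])]
    f=least_squares(lambda p:np.hypot(*(P-p[:2]).T)-p[2],[P[:,0].mean(),0,40],loss='soft_l1',f_scale=.5)
    return f.x.round(1),np.round(hi,1)
if __name__=='__main__':
    print('start',paper(pickle.load(open('w1.pkl','rb'))));print('now',paper(ctrl.camera('wrist')))
E
python3 paper.py
```

```text
start (array([ 2.3,  1. , 41.1]), array([ 44.7, -45.5]))
now (array([-10.8,  -0.6,  45.5]), array([ 45.3, -46.6]))
```

The plate is moving with the fingers. Continuing the drag.

```bash
python3 -m jog '[[-0.5,0,0,0,0,0],[-1.1,0,0,0,0,0],[-1.7,0,0,0,0,0],[-2.3,0,0,0,0,0],[-2.9,0,0,0,0,0],[-3.5,0,0,0,0,0],[-4,0,0,0,0,0],[-4.5,0,0,0,0,0]]'; python3 paper.py
```

```text
time_s: 12.45
ee_pos: [0.5412, 0.0173, 0.2434]
eef_rot: [3.141, -0.005, 0.167]
force: [2.3, 0.5, 11.2]
grip_width: 0.0004
grip_force: 5.8
start (array([ 2.3,  1. , 41.1]), array([ 44.7, -45.5]))
now (array([-55.2,  -0.6,  45.5]), array([ 45.3, -46.7]))
```

```bash
python3 -m jog '[[-0.3,0,0,0,0,0],[-0.6,0,0,0,0,0],[-0.8,0,0,0,0,0],[-0.8,0,0,0,0,0]]'|egrep 'ee_|^force';for i in 1 2 3 ; do python3 -m jog '[[-0.2,0,0,0,0,0],[-0.4,0,0,0,0,0],[-0.4,0,0,0,0,0]]'|egrep 'ee_|^force';python3 paper.py|tail -1; done
```

```text
ee_pos: [0.5333, 0.016, 0.2434]
force: [0.8, -0.1, 13.3]
ee_pos: [0.5294, 0.0153, 0.2434]
force: [1.0, -0.3, 12.8]
now (array([-67.2,  -0.7,  45.5]), array([ 45.3, -46.7]))
ee_pos: [0.5255, 0.0147, 0.2434]
force: [3.2, 0.2, 11.4]
now (array([-68.3,  -0.7,  45.5]), array([ 45.6, -46.6]))
ee_pos: [0.5216, 0.014, 0.2434]
force: [3.4, 1.3, 12.6]
now (array([-68.3,  -0.7,  45.6]), array([ 45.4, -46.8]))
```

The plate has stopped at the front stop after about 76 mm of travel, as expected. Lifting off and checking.

```bash
python3 -m jog '[[0,0,-0.3,0,0,0],[0,0,-1,0,0,0],[0,0,-4,0,0,0],[0,0,-8,0,0,0],[0,0,-12,0,0,0],[0,0,-14,0,0,0],[0,0,-14,0,0,0]]'
python3 - <<'E'
from paper import *
c=ctrl.camera('wrist');print(paper(c))
# profile along midline strip y=+-25mm, z=.044, tester x -175..-140
h=cv2.cvtColor(c['img'],cv2.COLOR_BGR2HSV)
for y in(-.038,.038):
  for x in np.arange(-176,-134,2.):
    w=np.array([.6344,.0337])+np.array([x/1e3,y])@e;u=proj(c,[*w,.045])[0].round().astype(int)
    print(int(x),h[u[1],u[0]].tolist(),end=' ')
  print()
t=ctrl.camera('top');m=cv2.inRange(cv2.cvtColor(t['img'],cv2.COLOR_BGR2HSV),(8,90,60),(24,255,255));m[:,:200]=0;m[:,270:]=0;m[:150]=0;m[250:]=0
ys,xs=np.nonzero(m)
if len(xs): print('top paper',(onz(t,[(xs.mean(),ys.mean())],.044)[:,:2]-[.6344,.0337])@e.T,len(xs))
o=ctrl.get_obs();print(o['ee_pos'],o['force'])
E
```

```text
time_s: 14.65
ee_pos: [0.5208, 0.014, 0.3848]
eef_rot: [3.141, -0.005, 0.167]
force: [-0.8, 0.2, 0.0]
grip_width: 0.0009
grip_force: 0.0
(array([-68.3,  -0.6,  45.2]), array([ 44.7, -46.4]))
-176 [33, 37, 193] -174 [34, 36, 177] -172 [36, 34, 113] -170 [43, 24, 74] -168 [30, 5, 51] -166 [60, 5, 51] -164 [30, 5, 52] -162 [60, 15, 51] -160 [0, 0, 47] -158 [45, 10, 50] -156 [50, 13, 61] -154 [53, 16, 63] -152 [45, 8, 61] -150 [0, 4, 62] -148 [60, 8, 63] -146 [60, 10, 73] -144 [48, 8, 160] -142 [38, 6, 165] -140 [50, 9, 164] -138 [30, 6, 79] -136 [60, 16, 62] 
-176 [33, 40, 122] -174 [35, 40, 127] -172 [34, 34, 112] -170 [35, 17, 90] -168 [90, 3, 78] -166 [60, 6, 80] -164 [75, 6, 79] -162 [75, 6, 80] -160 [68, 14, 75] -158 [60, 7, 71] -156 [53, 12, 87] -154 [60, 8, 91] -152 [53, 11, 92] -150 [50, 8, 91] -148 [60, 8, 90] -146 [70, 8, 90] -144 [60, 6, 90] -142 [30, 3, 88] -140 [50, 9, 89] -138 [45, 6, 92] -136 [50, 8, 90] 
top paper [[-0.07143977 -0.03427614]] 21
[0.52059251 0.01398695 0.38113386] [-0.19867927 -0.1867708  -1.7736886 ]
```

No blue bed shows between the stop and the plate's edge at x -158, and the paper's position didn't change as I lifted off. The robot touches nothing, so I hand in.

```bash
python3 -c "
from station import ctrl
print(ctrl.hand_in())"
```

```text
the job is handed in; nothing more can be done
None
```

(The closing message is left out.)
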